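# Unlock and open the dryer's lint box

## Robot

A 6-joint arm with a two-finger parallel gripper is mounted at the origin on the work surface. World frame = base frame: x ahead of the robot, y to its left, z up, the work surface at z = 0. Lengths are in m, angles in rad, forces in N, time in s.
With the tool pointing down it reaches from about 0.3 to 0.775 m from the base axis. Payload 14.6 kg.
Tool frame: the origin (TCP) lies at the very end of the fingers, on their centre line; the grasp point (between the pads) lies 19 mm behind it; z points along the fingers, y is the line along which they close (so a half turn about z gives the same grasp; the last joint's range is limited). The gripper opens to 94 mm and grips with 3 to 60 N. Pads are 16 mm wide; open, the fingers measure 119 mm over their backs; the gripper's body (75 mm by 177 mm) begins 78 mm behind the grasp point.
Start: joints at [-1.2, 0.3, 1.521, -0, 1.321, -0.067], TCP at [0.233, -0.498, 0.205] pointing down, gripper open.
Joint ranges: [-3.03, 3.03], [-0.79, 2.21], [0.23, 2.52], [-1.04, 4.18], [0, 3.07], [-2.55, 2.55]. Speed limits (rad/s): [2.22, 2.22, 2.57, 3.14, 3.14, 3.14].

## Interface

Orientations are given as a rotation vector (axis times angle).
In Python, from station import arm, vision, job gives the robot as it stands.
- The arm moves only by the tool carry_out, never from a script. Its argument "deltas" is a list of rows, each an object with "slide": the shift along the tool's x, y, z in m, a list of three; "yaw": the turn about the tool's z in rad; "jaw": the gripper's target within -1 to 1 (shut at 1, half-way at 0, fully open at -1). A call has 1 to 10 rows; each row is the pose to reach, as a shift and turn from the pose commanded when the call began, along the tool's axes at that moment; what a row does not reach only later rows make up. A row lasts 1/8 s, in which the tool goes at most 62.5 mm and 10.7 degrees, less where a joint would pass 70% of its speed; a pose out of reach is approached as far as the arm can. A call with a gripper value outside its range is refused whole. The fingers move at their own pace and stop on an object; "newtons" is the grip in N (left out, the last holds). Time passes only in rows, so rows that repeat a pose let the fingers close. It gives the time, the measured TCP pose, the force, the opening and the grip force at its end, in the units of the state.
- arm.state(): the state, without advancing time (a new reading comes with each control period).
- vision.read_camera(name): name is "scene" or "side" or "wrist"; returns a dict with "img" (420x560x3 uint8, blue, green, red), "K" (3x3 intrinsics, pixels), "k1" (the pictures are not rectified: a ray, as slopes to the right and down, at radius r is drawn at 1 + k1 r^2 times it, then the intrinsics apply), "rvec" (rotation vector, rad) and "tvec" (3), from world to camera coordinates, as OpenCV has them. Camera axes: x right, y down, z forward; pixel columns grow to the right and rows downward; lengths in m; the calibration is good to about 2 mm. A picture is of the moment at which its call begins. There is no depth.
- job.close_job(): hands the job in; it is judged then, once.
The state is a dict: "t": time; "joints": joint angles; "qd": joint speeds; "joint_torque": joint torques, N m; "tcp_pos": TCP position; "ee_rot": TCP orientation; "ft_force": force on the tool from outside, world axes, zero at the start; "ft_torque": the same for the moment, N m; "width": opening from 0.0 (shut) to 1.0 (fully open); "grip_force": force on a finger pad.
Only numpy, scipy, OpenCV 4.12 (cv2) and the standard library are available. Lean on these libraries where they do the work, as an engineer would, in place of code of your own. Each camera call takes 0.05 s, during which the arm holds its last target. There are 200 camera calls.

## Task

The dryer's lint box needs its filter cleaned. Take the yellow key from its wooden stand, turn the orange slotted lock on the box a quarter turn counter-clockwise with it until the slot lines up with the green marks, and slide the cover fully open by its black grip. Leave the key standing back in its stand, and do not knock over or shove the blue softener bottle or the glass jar.

Things in the scene. Friction and masses are not known exactly. Their poses are not given: they have to be found in the camera images.
- lintbox: white plastic box 150 (x) by 260 (y) mm, fixed to the counter, 76 mm high to the top of its grey sliding cover; an aluminium hose stub 60 mm in diameter sticks out 44 mm from its +x face. Origin: centre of the underside. The cover slides along the box's own +y axis; the lock is at x 0, y -35 mm and the grip at x 0, y -101 mm in this frame while the cover is shut
- cover (a joint): slide of the grey cover (150 x 122 x 6 mm), 0 m shut, 0.10 m fully open (end stop), positive along the box's +y; friction about 2 N, stays where it is left. The lock and the grip ride on the cover. A tongue under the lock blocks the cover (after some 3 mm of play) until the lock has turned past about 1 rad
- lock (a joint): angle of the orange lock: 0 rad locked (slot along the box's x, towards the red marks), 1.57 rad fully unlocked (end stop, slot along the box's y, towards the green marks); grows counter-clockwise seen from above; turns with about 0.06 N m and stays where it is left
- slot (a point): centre of the lock's slot at the level of the lock's top face, 90 mm above the counter. The lock is an orange disc 48 mm in diameter, 14 mm high. x axis: along the slot, turning with the lock (at the start a little counter-clockwise of the box's x); z up. The slot is 7 mm wide, 10 mm deep, open at both ends, with its upper edges chamfered 3 mm outwards
- cover_grip (a point): grip point on the black upright fin on the cover, 100 mm above the counter. The fin is 14 mm thick (x), 40 mm long (y, the sliding direction) and 34 mm high; the cover's top is 24 mm below this point and the fin's top 10 mm above it. z up
- key_grip (a point): centre of the key's yellow handle. The handle is a block 38 mm (x) by 15 mm (y) by 48 mm high (z); a flat steel blade, 26 mm (x) by 3.5 mm (y), sticks out 22 mm below it, in the middle. The blade's tip is 46 mm below this point; the handle's underside (shoulder) 24 mm below. z up when it stands in the stand. Whole key 70 mm high, about 50 g
- key_tip (a point): centre of the end of the key's blade, 46 mm below key_grip along the key's z; same axes
- stand_seat (a point): centre of the mouth of the pocket in the wooden key stand, 26 mm above the counter, x axis along the pocket. The stand is a block 76 (x) by 46 (y) by 26 mm, fixed to the counter; the pocket is 30 by 7.5 mm and 24 mm deep with 1 mm chamfers. The key stands in it blade down, its shoulders resting on the stand's top, so that key_grip is 24 mm above this point
- softener_mid (a point): middle of a blue softener bottle, 66 mm in diameter, 170 mm high, standing loose; to be left alone
- jar_mid (a point): middle of a loose glass jar, 72 mm in diameter, 100 mm high; to be left alone
There are look-alikes about, which are no part of the job. What is meant by the part that bears key_grip is not pink, and is the larger of those in its own colour. Leave any red look-alike of the part that bears stand_seat alone.

How it is judged:
By the outcome, as a careful person would: the job done as asked, in the order asked, and still so for the second after the job is handed in, with the robot touching nothing.
It also fails if it takes over 72 s, if anything falls off the work surface, if the arm or the gripper's body presses on something with over 40 N, if the wrist force passes 120 N, or if a joint passes its speed limit or range.

## Working session

There is one attempt and no reset: what is moved stays moved. The work goes in short steps, Python scripts to look and compute and a tool call to move; the robot and the scene stay as the last step left them, time stands still between calls to the robot, and variables do not carry over. Pictures are saved under pics/ and viewed, at most 10 in all, crops included, and the job is handed in when it is done.

Besides the shell and the picture viewer there is one more tool, called after ">>>" in YAML: its name, and indented under it one key for each argument. carry_out: Moves the arm, as the interface text tells. Its arguments: {"type":"object","properties":{"deltas":{"type":"array","items":{"type":"object","properties":{"slide":{"type":"array","items":{"type":"number"}},"yaw":{"type":"number"},"jaw":{"type":"number"}}}},"newtons":{"type":"number"}},"required":["deltas"]}

```bash
mkdir -p pics
cat > h.py <<'E'
import numpy as np, cv2
from station import arm, vision, job
def cam(n,save=None):
    c=vision.read_camera(n)
    if save: cv2.imwrite('pics/'+save,c['img'])
    c['R']=cv2.Rodrigues(np.array(c['rvec'],float))[0]; c['t']=np.array(c['tvec'],float).ravel(); c['K']=np.array(c['K'],float); return c
def ray(c,p):
    u=(np.array(p,float)-[c['K'][0,2],c['K'][1,2]])/[c['K'][0,0],c['K'][1,1]]
    s=u.copy()
    for _ in range(20): s=u/(1+c['k1']*(s@s))
    d=c['R'].T@np.array([s[0],s[1],1]); return -c['R'].T@c['t'],d
def onz(c,p,z):
    o,d=ray(c,p); return o+d*(z-o[2])/d[2]
def proj(c,X):
    q=c['R']@np.array(X,float)+c['t']; s=q[:2]/q[2]; s=s*(1+c['k1']*(s@s)); return s*[c['K'][0,0],c['K'][1,1]]+[c['K'][0,2],c['K'][1,2]]
E
python3 - <<'E'
from h import *
a=cam('scene','a.png');b=cam('side','b.png');print(arm.state())
for c in(a,b):print(-c['R'].T@c['t'],c['K'][0,0],c['k1'])
E
```

```text
{'t': 0.1, 'joints': array([-1.19957598e+00,  3.00406515e-01,  1.52153471e+00, -1.04974638e-05,
        1.32070284e+00, -6.66156345e-02]), 'qd': array([-0.00130178, -0.00239183, -0.00102674, -0.00041394,  0.00012319,
        0.0003084 ]), 'joint_torque': array([-3.92265538e-04, -5.32644904e+01, -3.53285122e+01,  7.08403392e-02,
        2.34514161e-02, -6.59859325e-05]), 'tcp_pos': array([ 0.23308782, -0.49789778,  0.20494137]), 'ee_rot': array([-3.06559844e+00, -6.82049502e-01,  2.66265890e-04]), 'ft_force': array([-0.14562399,  0.48201367,  0.61720193]), 'ft_torque': array([ 0.03422093, -0.07067621, -0.04228743]), 'grip_force': 0.0, 'width': 1.0003586828445246}
[ 1.34172261 -0.47034397  0.67449486] 473.50365204469756 0.041264434922163765
[ 0.38440122 -0.8177507   0.75411743] 486.719396292729 -0.07354629050197599
```

View pics/a.png

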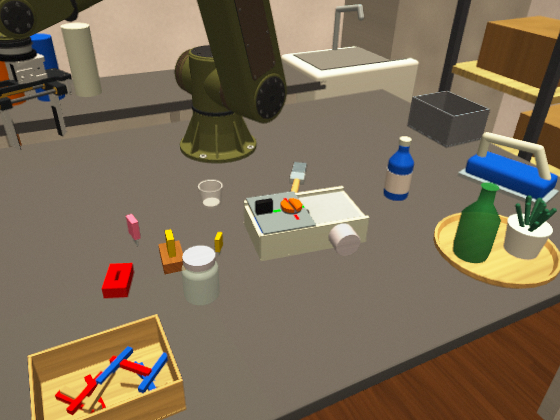

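View pics/b.png

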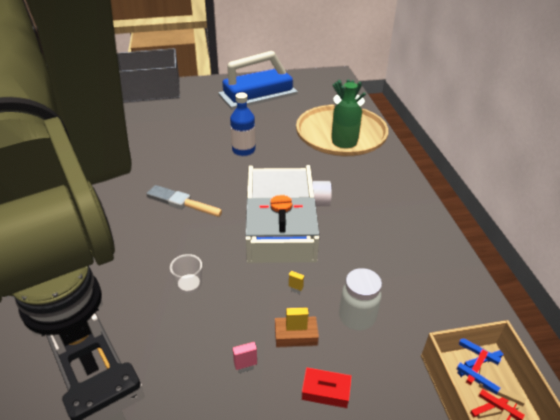

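Candidates for the key:
- Yellow block in the brown stand, scene (170,243) / side (297,320).
- Small loose yellow one, scene (219,242) / side (296,281).
- Pink one, scene (133,227) / side (245,355).

The red stand at side (327,387) is a look-alike. I choose the yellow one in the brown stand and check it in a crop.

Run:
```python
from h import *
a=cam('scene');b=cam('side')
A=cv2.resize(a['img'][200:310,100:250],None,fx=2.6,fy=2.6,interpolation=2);B=cv2.resize(b['img'][250:360,230:380],None,fx=2.6,fy=2.6,interpolation=2)
cv2.imwrite('pics/c.png',np.hstack([A,B]))
def rng(c,lo,hi,mn=25):
    h=cv2.cvtColor(c['img'],cv2.COLOR_BGR2HSV);m=cv2.inRange(h,lo,hi)
    n,l,s,ce=cv2.connectedComponentsWithStats(m);return [(s[i,4],ce[i].round(1),s[i,:4]) for i in range(1,n) if s[i,4]>=mn]
for nm,lo,hi in [('yel',(22,170,90),(32,255,255)),('orange',(6,180,120),(14,255,255)),('black',(0,0,0),(180,255,14))]:
    for n,c in(('scene',a),('side',b)):
        for s,ce,bb in rng(c,lo,hi):
            if 100<ce[1]<350 and 150<ce[0]<350: print(nm,n,s,ce,bb,onz(c,ce,.05).round(3),onz(c,ce,.09).round(3))
```

```text
yel scene 202 [169.9 242.6] [165 229  11  28] [ 0.511 -0.3    0.05 ] [ 0.564 -0.311  0.09 ]
yel scene 135 [218.3 241.3] [214 232   9  20] [ 0.551 -0.204  0.05 ] [ 0.601 -0.221  0.09 ]
yel side 73 [295.8 275.9] [290 272  13   9] [ 0.534 -0.198  0.05 ] [ 0.525 -0.233  0.09 ]
yel side 308 [296.6 316.4] [287 308  21  21] [ 0.516 -0.293  0.05 ] [ 0.508 -0.323  0.09 ]
orange scene 121 [291.  206.6] [281 199  21  14] [0.493 0.005 0.05 ] [ 0.548 -0.025  0.09 ]
orange side 242 [280.8 203.1] [271 196  21  15] [0.545 0.025 0.05 ] [ 0.536 -0.023  0.09 ]
black scene 43 [262.8 205.8] [256 202  16   8] [ 0.461 -0.056  0.05 ] [ 0.518 -0.082  0.09 ]
```

View pics/c.png

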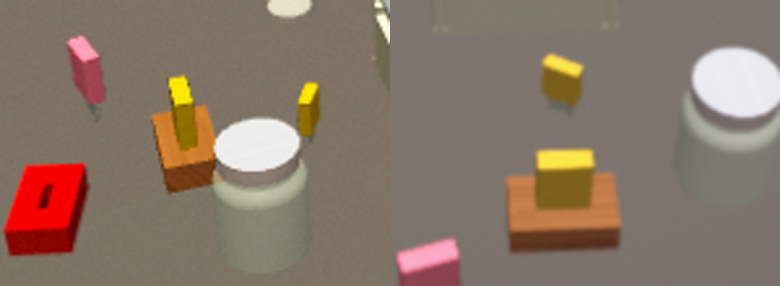

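The crop shows the larger yellow key standing in the brown stand, with the small yellow one loose behind it and the jar to the right. I'll move above the key.

```bash
cat >> h.py <<'E'
def delta(x,y,z,head):
    s=arm.state();R=cv2.Rodrigues(s['ee_rot'])[0]
    h=np.arctan2(R[1,0],R[0,0]); print('slide',(R.T@(np.array([x,y,z])-s['tcp_pos'])).round(4),'yaw',round(-(head-h),4),'now',s['tcp_pos'].round(4),round(h,4),'w',round(s['width'],3),'F',s['ft_force'].round(1),'t',s['t'])
E
python3 - <<'E'
from h import *
delta(.513,-.297,.205,0)
E
```

```text
slide [ 3.387e-01 -6.340e-02  2.000e-04] yaw 0.4378 now [ 0.2331 -0.498   0.2051] 0.4378 w 1.0 F [-0.5  0.5 -0. ] t 0.2
```

>>> carry_out:
  deltas:
    - {"slide":[0.055,-0.01,0],"yaw":0.08}
    - {"slide":[0.11,-0.02,0],"yaw":0.16}
    - {"slide":[0.17,-0.03,0],"yaw":0.24}
    - {"slide":[0.22,-0.042,0],"yaw":0.32}
    - {"slide":[0.28,-0.053,0],"yaw":0.4}
    - {"slide":[0.32,-0.06,0],"yaw":0.438}
    - {"slide":[0.339,-0.063,0],"yaw":0.438}
    - {"slide":[0.339,-0.063,0],"yaw":0.438}
    - {"slide":[0.339,-0.063,0],"yaw":0.438}

```text
invalid input
```

Run:
```python
from h import *
w=cam('wrist','w1.png');print((-w['R'].T@w['t']).round(3));delta(.513,-.297,.205,0)
print(proj(w,(.513,-.297,.074)),proj(w,(.536,-.023,.09)))
```

```text
[ 0.304 -0.465  0.384]
slide [ 3.387e-01 -6.340e-02  3.000e-04] yaw 0.4378 now [ 0.2331 -0.498   0.2052] 0.4378 w 1.0 F [-0.3  0.6  0.2] t 0.25
[ 188.59270171 -242.18297939] [  20.55904728 -178.9102673 ]
```

View pics/w1.png

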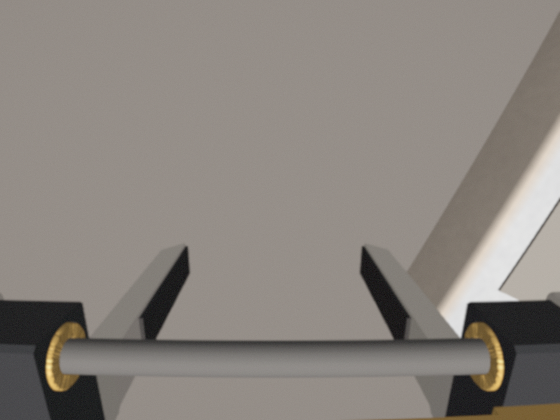

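The move was refused, probably because "jaw" is required. The wrist view shows only bare counter and the fingers at (180,280) and (370,280).

>>> carry_out:
  deltas:
    - {"slide":[0.055,-0.01,0],"yaw":0.08,"jaw":-1}
    - {"slide":[0.11,-0.02,0],"yaw":0.16,"jaw":-1}
    - {"slide":[0.17,-0.03,0],"yaw":0.24,"jaw":-1}
    - {"slide":[0.22,-0.042,0],"yaw":0.32,"jaw":-1}
    - {"slide":[0.28,-0.053,0],"yaw":0.4,"jaw":-1}
    - {"slide":[0.32,-0.06,0],"yaw":0.438,"jaw":-1}
    - {"slide":[0.339,-0.063,0],"yaw":0.438,"jaw":-1}
    - {"slide":[0.339,-0.063,0],"yaw":0.438,"jaw":-1}
    - {"slide":[0.339,-0.063,0],"yaw":0.438,"jaw":-1}
  newtons: 40

```text
t: 1.38
tcp_pos: [0.5126, -0.2983, 0.2054]
ee_rot: [3.142, -0.001, -0.0]
ft_force: [-1.0, 0.7, 0.2]
width: 1.0
grip_force: 0.0
```

Run:
```python
from h import *
w=cam('wrist','w2.png');print((-w['R'].T@w['t']).round(3));delta(.513,-.297,.205,0)
print(proj(w,(.513,-.297,.074)),proj(w,(.536,-.023,.09)))
```

```text
[ 0.591 -0.299  0.384]
slide [ 0.0005 -0.0013  0.0005] yaw -0.0014 now [ 0.5125 -0.2983  0.2055] -0.0014 w 0.998 F [-0.9 -0.1  0.1] t 1.425
[272.5878087  199.61251441] [-36.97077178 179.69206986]
```

View pics/w2.png

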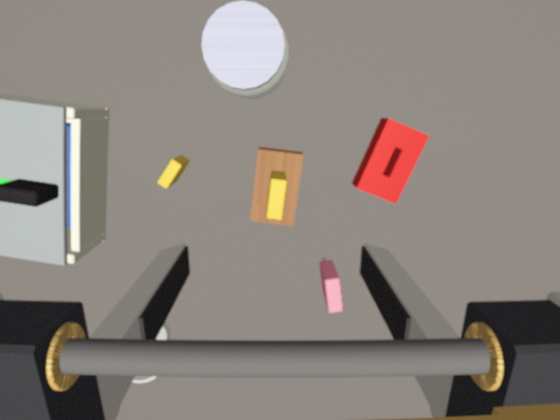

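The wrist view shows the key in the brown stand at (277,195), its long axis slightly tilted. The jar is at (245,45), the small yellow key at (172,172), the pink one at (332,287) and the red stand at (392,160).

Run:
```python
from h import *
w=cam('wrist');im=w['img'];h=cv2.cvtColor(im,cv2.COLOR_BGR2HSV)
def rect(m,z,nm):
    cs=cv2.findContours(m,cv2.RETR_EXTERNAL,cv2.CHAIN_APPROX_NONE)[0]
    for c in cs:
        if cv2.contourArea(c)<150: continue
        P=np.array([onz(w,p[0],z)[:2] for p in c],np.float32);r=cv2.minAreaRect(P*1000)
        print(nm,np.round(r[0],1),np.round(r[1],1),round(r[2],1))
ym=cv2.inRange(h,(22,150,60),(34,255,255));ym[:,:240]=0;ym[:150]=0;ym[260:]=0;ym[:,310:]=0
v=h[:,:,2][ym>0];print(np.histogram(v,10))
rect(ym,.074,'yel all')
t,_=cv2.threshold(v.reshape(-1,1),0,255,cv2.THRESH_OTSU);print(t)
rect(((ym>0)&(h[:,:,2]>t)).astype(np.uint8)*255,.074,'yel top')
bm=cv2.inRange(h,(5,100,40),(18,255,220));bm[:,:240]=0;bm[:140]=0;bm[260:]=0;bm[:,315:]=0
vb=h[:,:,2][bm>0];print(np.histogram(vb,10))
tb,_=cv2.threshold(vb.reshape(-1,1),0,255,cv2.THRESH_OTSU);print(tb)
rect(cv2.bitwise_or(bm,ym),.026,'stand all')
```

```text
(array([73,  8,  3,  5,  7, 15, 13, 16, 52, 19]), array([132. , 143.6, 155.2, 166.8, 178.4, 190. , 201.6, 213.2, 224.8,
       236.4, 248. ]))
181.0
(array([  26,   14,   13,   14,    9,   25,   25,  273, 1721,  228]), array([120. , 128.7, 137.4, 146.1, 154.8, 163.5, 172.2, 180.9, 189.6,
       198.3, 207. ]))
166.0
stand all [ 514.3 -300.2] [44.8 77.1] 82.9
```

Run:
```python
from h import *
w=cam('wrist');im=w['img'];h=cv2.cvtColor(im,cv2.COLOR_BGR2HSV)
print(h[200,277],h[178,279],h[210,260])
ym=cv2.inRange(h,(19,130,190),(34,255,255));ym[:,:240]=0;ym[:150]=0;ym[260:]=0;ym[:,310:]=0
for c in cv2.findContours(ym,0,1)[0]:
    if cv2.contourArea(c)<100: continue
    P=np.array([onz(w,p[0],.074)[:2] for p in c],np.float32);print(cv2.boundingRect(c),cv2.minAreaRect(P*1000))
delta(.5135,-.3,.120,-.124)
delta(.5135,-.3,.034,-.124)
```

```text
[ 26 142 251] [ 23 167 160] [ 14 116 192]
(266, 179, 21, 41) ((513.2457275390625, -300.1263732910156), (15.705465316772461, 37.8326530456543), 82.66175842285156)
slide [0.0008 0.0018 0.0856] yaw 0.1225 now [ 0.5127 -0.2982  0.2056] -0.0015 w 1.0 F [-0.1  0.1  0.4] t 1.525
slide [0.0008 0.0018 0.1716] yaw 0.1225 now [ 0.5127 -0.2982  0.2056] -0.0015 w 1.0 F [-0.1  0.1  0.4] t 1.525
```

>>> carry_out:
  deltas:
    - {"slide":[0.001,0.002,0.03],"yaw":0.124,"jaw":-1}
    - {"slide":[0.001,0.002,0.07],"yaw":0.124,"jaw":-1}
    - {"slide":[0.001,0.002,0.12],"yaw":0.124,"jaw":-1}
    - {"slide":[0.001,0.002,0.16],"yaw":0.124,"jaw":-1}
    - {"slide":[0.001,0.002,0.17],"yaw":0.124,"jaw":-1}
    - {"slide":[0.001,0.002,0.17],"yaw":0.124,"jaw":-1}
    - {"slide":[0.001,0.002,0.17],"yaw":0.124,"jaw":0}
    - {"slide":[0.001,0.002,0.17],"yaw":0.124,"jaw":0.5}
    - {"slide":[0.001,0.002,0.17],"yaw":0.124,"jaw":1}
    - {"slide":[0.001,0.002,0.17],"yaw":0.124,"jaw":1}
  newtons: 40

```text
t: 2.78
tcp_pos: [0.5146, -0.2994, 0.0357]
ee_rot: [3.135, -0.195, 0.001]
ft_force: [0.3, 0.2, -0.7]
width: 0.616
grip_force: 0.0
```

>>> carry_out:
  deltas:
    - {"slide":[0,0,0],"yaw":0,"jaw":1}
    - {"slide":[0,0,0],"yaw":0,"jaw":1}
    - {"slide":[0,0,0],"yaw":0,"jaw":1}
    - {"slide":[0,0,0],"yaw":0,"jaw":1}

```text
t: 3.28
tcp_pos: [0.5145, -0.2993, 0.0354]
ee_rot: [-3.136, 0.195, -0.0]
ft_force: [0.3, 0.2, -1.1]
width: 0.186
grip_force: 0.0
```

>>> carry_out:
  deltas:
    - {"slide":[0,0,0],"yaw":0,"jaw":1}
    - {"slide":[0,0,0],"yaw":0,"jaw":1}
    - {"slide":[0,0,0],"yaw":0,"jaw":1}

```text
t: 3.65
tcp_pos: [0.5145, -0.2993, 0.0354]
ee_rot: [-3.136, 0.195, 0.0]
ft_force: [1.1, 0.3, -0.9]
width: 0.155
grip_force: 40.0
```

>>> carry_out:
  deltas:
    - {"slide":[0,0,-0.01],"yaw":0,"jaw":1}
    - {"slide":[0,0,-0.03],"yaw":0,"jaw":1}
    - {"slide":[0,0,-0.06],"yaw":0,"jaw":1}
    - {"slide":[0,0,-0.1],"yaw":0,"jaw":1}
    - {"slide":[0,0,-0.14],"yaw":0,"jaw":1}
    - {"slide":[0,0,-0.17],"yaw":0,"jaw":1}
    - {"slide":[0,0,-0.17],"yaw":0,"jaw":1}
    - {"slide":[0,0,-0.17],"yaw":0,"jaw":1}

```text
t: 4.65
tcp_pos: [0.5141, -0.2991, 0.2045]
ee_rot: [-3.135, 0.195, 0.002]
ft_force: [0.3, -0.4, -1.1]
width: 0.157
grip_force: 40.0
```

Run:
```python
from h import *
delta(.536,-.06,.205,-.124)
```

```text
slide [-0.0079 -0.24   -0.0004] yaw -0.0002 now [ 0.5141 -0.2991  0.2045] -0.1242 w 0.157 F [ 0.3 -0.4 -1.1] t 4.65
```

>>> carry_out:
  deltas:
    - {"slide":[-0.015,-0.05,0],"yaw":0,"jaw":1}
    - {"slide":[-0.03,-0.1,0],"yaw":0,"jaw":1}
    - {"slide":[-0.045,-0.15,0],"yaw":0,"jaw":1}
    - {"slide":[-0.055,-0.2,0],"yaw":0,"jaw":1}
    - {"slide":[-0.055,-0.24,0],"yaw":0,"jaw":1}
    - {"slide":[-0.055,-0.25,0],"yaw":0,"jaw":1}
    - {"slide":[-0.055,-0.25,0],"yaw":0,"jaw":1}
    - {"slide":[-0.055,-0.25,0],"yaw":0,"jaw":1}

```text
t: 5.65
tcp_pos: [0.4908, -0.0455, 0.205]
ee_rot: [3.135, -0.197, -0.001]
ft_force: [0.1, 0.1, -0.2]
width: 0.155
grip_force: 40.0
```

Run:
```python
from h import *
w=cam('wrist','w3.png');delta(.536,-.023,.205,0)
print(proj(w,(.536,-.023,.09)))
```

```text
slide [ 0.0421 -0.028   0.0001] yaw -0.1255 now [ 0.4908 -0.0455  0.2051] -0.1255 w 0.156 F [ 0.2  0.4 -0.4] t 5.7
[240.0515021  155.48739924]
```

View pics/w3.png

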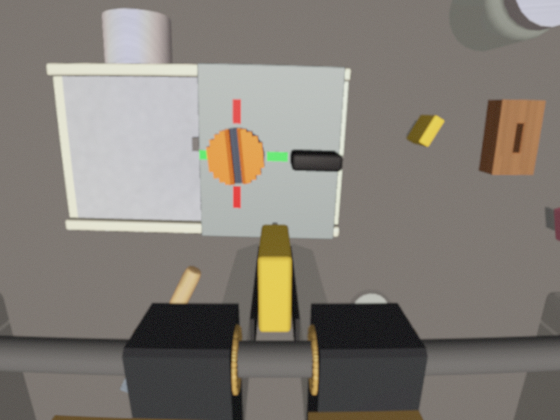

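The wrist view shows the orange lock at (236,156), its slot near the red marks at (237,111) and (237,197). The green marks are at (203,155) and (277,156), the fin at (317,160) and the empty stand at (513,137). The key is held upright.

```bash
cat > m.py <<'E'
from h import *
def lock():
    w=cam('wrist');im=w['img'];h=cv2.cvtColor(im,cv2.COLOR_BGR2HSV)
    om=cv2.inRange(h,(5,150,120),(18,255,255))
    n,l,s,ce=cv2.connectedComponentsWithStats(cv2.morphologyEx(om,cv2.MORPH_CLOSE,np.ones((15,15))))
    c0=proj(w,(.536,-.023,.09)); i=min(range(1,n),key=lambda i:np.hypot(*(ce[i]-c0))+ (1e3 if s[i,4]<800 else 0))
    hull=cv2.convexHull(np.argwhere(l==i)[:,::-1].astype(np.int32))
    P=np.array([onz(w,p[0],.09)[:2] for p in hull],np.float32)*1000
    (cx,cy),ax,_=cv2.fitEllipse(P);print('disc all',round(cx,1),round(cy,1),np.round(ax,1))
    m=np.zeros(om.shape,np.uint8);cv2.fillConvexPoly(m,hull,255);m=cv2.erode(m,np.ones((5,5)))
    d=(m>0)&(h[:,:,2]<120)
    q=np.argwhere(d)[:,::-1];Q=np.array([onz(w,p,.085)[:2] for p in q],np.float32)*1000
    vx,vy,x0,y0=cv2.fitLine(Q,cv2.DIST_HUBER,0,.01,.01).ravel();print('slot',len(Q),np.round([x0,y0],1),'ang',np.arctan(vy/vx).round(3) if abs(vx)>.5 else np.arctan2(vy*np.sign(vy),vx*np.sign(vy)).round(3))
    for nm,lo,hi,z in [('red',(0,180,120),(3,255,255),.076),('green',(50,150,100),(70,255,255),.076)]:
        mm=cv2.inRange(h,lo,hi);n,l,s,ce=cv2.connectedComponentsWithStats(mm)
        pts=[onz(w,ce[i],z)[:2]*1000 for i in range(1,n) if s[i,4]>40 and np.hypot(*(ce[i]-c0))<110]
        print(nm,np.round(pts,1).tolist())
    return w
E
python3 - <<'E'
from m import *
w=lock();h=cv2.cvtColor(w['img'],cv2.COLOR_BGR2HSV);print(h[156,220:255,2])
bm=cv2.inRange(h,(0,0,0),(180,255,45));bm[:140]=0;bm[180:]=0;bm[:,:285]=0;bm[:,350:]=0
for c in cv2.findContours(bm,0,1)[0]:
    if cv2.contourArea(c)>100:print('fin',cv2.boundingRect(c),cv2.minAreaRect(np.array([onz(w,p[0],.11)[:2]*1000 for p in c],np.float32)))
# cross-view disc
for n in('scene','side'):
    c=cam(n);m=cv2.inRange(cv2.cvtColor(c['img'],cv2.COLOR_BGR2HSV),(4,150,100),(18,255,255));
    k,l,s,ce=cv2.connectedComponentsWithStats(m);p0=proj(c,(.536,-.023,.085))
    i=min(range(1,k),key=lambda i:np.hypot(*(ce[i]-p0))+(1e3 if s[i,4]<60 else 0));print(n,onz(c,ce[i],.085).round(4),s[i])
E
```

```text
disc all 535.4 -18.8 [46.2 47. ]
slot 305 [535.4 -18.2] ang -0.049
red []
green []
[228 227 226 227 228 227 224 213 206 205 195 160 117 105 112 110 112 111
 115 162 196 204 212 224 227 227 226 226 226 227 227 227 226 226 227]
fin (292, 151, 46, 14) ((532.4515380859375, -81.55418395996094), (9.745030403137207, 35.29922103881836), 3.022618055343628)
scene [ 0.5349 -0.0185  0.085 ] [281 198  21  15 245]
side [ 0.5368 -0.0162  0.085 ] [271 196  21  15 269]
```

Run:
```python
from m import *
w=cam('wrist');h=cv2.cvtColor(w['img'],cv2.COLOR_BGR2HSV)
for p in [(237,111),(237,197),(203,155),(277,156)]:print(p,h[p[1],p[0]],(onz(w,p,.076)[:2]*1000).round(1))
R=cv2.inRange(h,(0,150,100),(4,255,255))|cv2.inRange(h,(170,150,100),(180,255,255));G=cv2.inRange(h,(45,120,80),(80,255,255))
for nm,m in(('r',R),('g',G)):
    n,l,s,ce=cv2.connectedComponentsWithStats(m)
    for i in range(1,n):
        if s[i,4]>25:print(nm,s[i],(onz(w,ce[i],.0765)[:2]*1000).round(1))
# cover front/back edges in the image: long edges of grey cover
delta(.5354,-.0188,.16,-.049)
```

```text
(237, 111) [  0 161 226] [571.9 -24.1]
(237, 197) [  0 176 226] [498.4 -12.8]
(203, 155) [ 63 141 233] [539.1  10.7]
(277, 156) [ 63 136 232] [530.1 -52.8]
r [234 101   6  21 107] [571.7 -24.1]
r [234 187   6  20 104] [498.8 -12.9]
g [201 151   6   8  44] [539.6  10.2]
g [268 153  19   8 137] [530. -53.]
slide [ 0.0409 -0.0316  0.0454] yaw -0.076 now [ 0.4909 -0.045   0.2054] -0.125 w 0.157 F [ 0.1 -0.3 -0.7] t 5.9
```

Run:
```python
from m import *
w=cam('wrist');v=cv2.cvtColor(w['img'],cv2.COLOR_BGR2HSV)[:,:,2].astype(float)
P=[]
for r in range(134,180,3):
    x=np.arange(218,256);d=np.clip(200-v[r,218:256],0,None);d[d<40]=0
    xs=x[d>0];P.append((d@x/d.sum(),r));print(r,round(P[-1][0],1),xs.min(),xs.max())
Q=np.array([onz(w,p,.085)[:2] for p in P]);k=np.polyfit(Q[:,0],Q[:,1],1);print(np.arctan(k[0]),np.polyval(k,.5353))
cv2.imwrite('pics/d.png',cv2.resize(w['img'][90:215,180:350],None,fx=4.5,fy=4.5,interpolation=2))
```

```text
134 237.5 230 255
137 233.6 230 237
140 234.0 230 238
143 234.4 231 238
146 234.5 231 238
149 234.7 231 238
152 235.3 232 239
155 235.5 232 239
158 235.7 232 239
161 236.3 233 240
164 236.5 233 240
167 236.7 233 240
170 237.3 234 241
173 237.4 234 241
176 237.7 234 241
179 238.2 235 242
-0.07582624590684583 -0.018423619539350542
```

View pics/d.png

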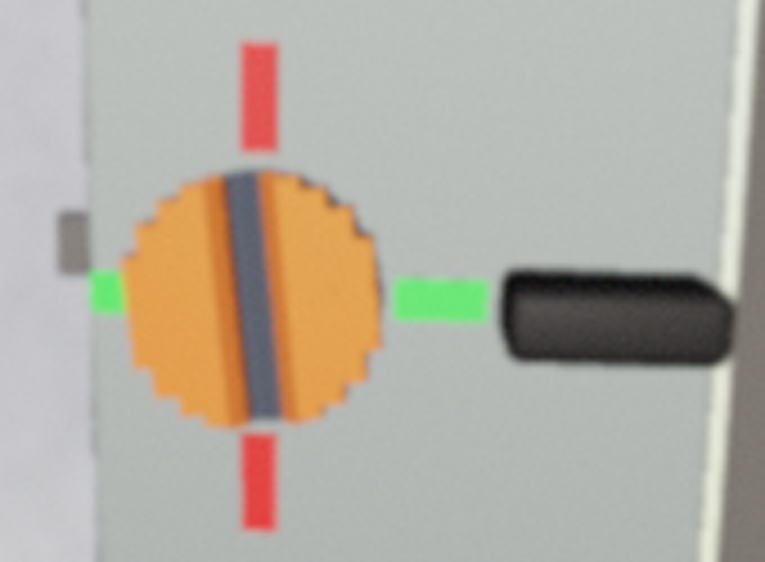

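The crop shows the slot tilted about 0.1 rad counter-clockwise of the red line: slot centre (262,300) in the crop, fin centre (618,315). The box heading is -0.153 and the slot heading about -0.048.

>>> carry_out:
  deltas:
    - {"slide":[0.02,-0.016,0],"yaw":-0.04,"jaw":1}
    - {"slide":[0.0415,-0.0316,0],"yaw":-0.076,"jaw":1}
    - {"slide":[0.0415,-0.0316,0.02],"yaw":-0.076,"jaw":1}
    - {"slide":[0.0415,-0.0316,0.05],"yaw":-0.076,"jaw":1}
    - {"slide":[0.0415,-0.0316,0.07],"yaw":-0.076,"jaw":1}
    - {"slide":[0.0415,-0.0316,0.07],"yaw":-0.076,"jaw":1}
    - {"slide":[0.0415,-0.0316,0.07],"yaw":-0.076,"jaw":1}

```text
t: 6.82
tcp_pos: [0.5364, -0.0184, 0.1364]
ee_rot: [3.141, -0.076, 0.002]
ft_force: [-0.1, 0.8, 0.3]
width: 0.156
grip_force: 40.0
```

Run:
```python
from h import *
w=cam('wrist');print(proj(w,(.5353,-.0186,.09)));s=cam('side');sc=cam('scene')
delta(.536,-.0186,.115,-.049)
f=lambda i,k:cv2.resize(i,None,fx=k,fy=k,interpolation=2)
cv2.imwrite('pics/e.png',np.hstack([f(w['img'][100:300,180:380],1.3),f(s['img'][155:255,230:330],2.6),f(sc['img'][150:250,240:340],2.6)]))
```

```text
[274.19136164 232.70171839]
slide [-0.0004  0.0003  0.0214] yaw 0.0008 now [ 0.5364 -0.0183  0.1364] -0.0482 w 0.157 F [-0.   0.2 -0.5] t 6.975
```

View pics/e.png

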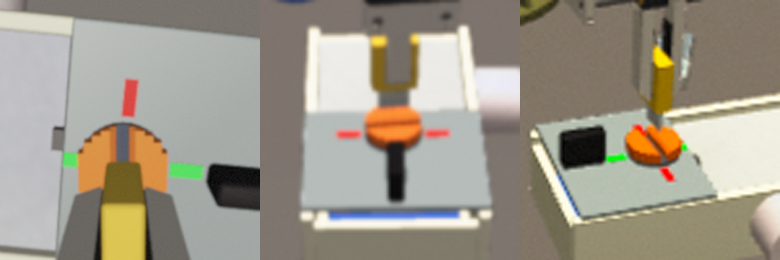

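The three crops show the blade in line above the slot, so I descend.

>>> carry_out:
  deltas:
    - {"slide":[0,0.0003,0.008],"yaw":0,"jaw":1}
    - {"slide":[0,0.0003,0.012],"yaw":0,"jaw":1}
    - {"slide":[0,0.0003,0.016],"yaw":0,"jaw":1}
    - {"slide":[0,0.0003,0.019],"yaw":0,"jaw":1}
    - {"slide":[0,0.0003,0.0215],"yaw":0,"jaw":1}
    - {"slide":[0,0.0003,0.0215],"yaw":0,"jaw":1}
    - {"slide":[0,0.0003,0.0215],"yaw":0,"jaw":1}

```text
t: 7.85
tcp_pos: [0.536, -0.0185, 0.1141]
ee_rot: [3.141, -0.076, 0.0]
ft_force: [-0.1, 0.1, -1.0]
width: 0.157
grip_force: 40.0
```

>>> carry_out:
  deltas:
    - {"slide":[0,0,0],"yaw":-0.15,"jaw":1}
    - {"slide":[0,0,0],"yaw":-0.3,"jaw":1}
    - {"slide":[0,0,0],"yaw":-0.45,"jaw":1}
    - {"slide":[0,0,0],"yaw":-0.6,"jaw":1}
    - {"slide":[0,0,0],"yaw":-0.75,"jaw":1}
    - {"slide":[0,0,0],"yaw":-0.9,"jaw":1}
    - {"slide":[0,0,0],"yaw":-1.05,"jaw":1}
    - {"slide":[0,0,0],"yaw":-1.2,"jaw":1}
    - {"slide":[0,0,0],"yaw":-1.35,"jaw":1}
    - {"slide":[0,0,0],"yaw":-1.45,"jaw":1}
  newtons: 50

```text
t: 9.1
tcp_pos: [0.5357, -0.018, 0.114]
ee_rot: [-2.396, -2.03, -0.0]
ft_force: [-3.0, 3.6, 0.9]
width: 0.153
grip_force: 50.0
```

>>> carry_out:
  deltas:
    - {"slide":[0,0,0],"yaw":-0.06,"jaw":1}
    - {"slide":[0,0,0],"yaw":-0.12,"jaw":1}
    - {"slide":[0,0,0],"yaw":-0.12,"jaw":1}

```text
t: 9.48
tcp_pos: [0.5357, -0.0182, 0.114]
ee_rot: [-2.275, -2.165, 0.0]
ft_force: [-1.9, 3.0, 0.6]
width: 0.158
grip_force: 50.0
```

Run:
```python
from h import *
delta(.5353,-.0186,.1141,1.418);s=arm.state();print(s['ft_torque'],s['grip_force'],s['joints'])
```

```text
slide [-0.0004 -0.0004 -0.0001] yaw 0.1035 now [ 0.5357 -0.0182  0.114 ] 1.5215 w 0.158 F [-1.9  3.   0.6] t 9.475
[ 0.54804921  0.61475735 -0.03552925] 50.000723004341125 [-1.02534136e-01  3.63345870e-01  1.66168708e+00  4.84223496e-04
  1.11730494e+00 -5.34793494e-02]
```

>>> carry_out:
  deltas:
    - {"slide":[0,0,0],"yaw":-0.04,"jaw":1}
    - {"slide":[0,0,0],"yaw":-0.06,"jaw":1}
    - {"slide":[0,0,0],"yaw":-0.06,"jaw":1}

```text
t: 9.85
tcp_pos: [0.5357, -0.0184, 0.1139]
ee_rot: [-2.21, -2.232, 0.0]
ft_force: [-5.4, 3.5, 1.4]
width: 0.158
grip_force: 50.0
```

Run:
```python
from m import *
delta(.5353,-.0186,.1141,1.418);s=arm.state();print(s['ft_torque'])
S=cam('side');sc=cam('scene');w=cam('wrist')
f=lambda i,k:cv2.resize(i,None,fx=k,fy=k,interpolation=2)
cv2.imwrite('pics/f.png',np.hstack([f(w['img'][100:300,180:380],1.3),f(S['img'][155:255,230:330],2.6),f(sc['img'][150:250,240:340],2.6)]))
```

```text
slide [-0.0002 -0.0004 -0.0002] yaw 0.1629 now [ 0.5357 -0.0184  0.1139] 1.5809 w 0.158 F [-5.4  3.5  1.4] t 9.85
[ 0.62419653  0.75569446 -0.06921463]
```

View pics/f.png

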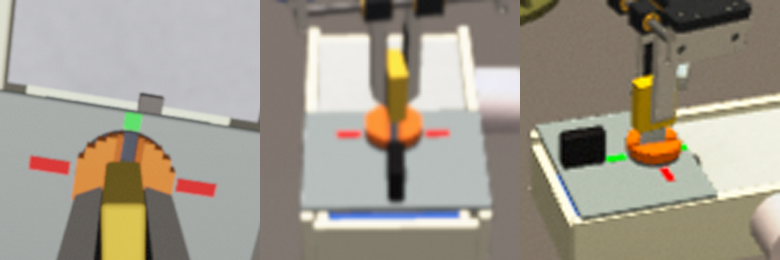

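The crops show the slot nearly along the green mark at (132,121) in the first crop. I turn a little more, then back off within the play, lift and measure.

>>> carry_out:
  deltas:
    - {"slide":[0,0,0],"yaw":-0.05,"jaw":1}
    - {"slide":[0,0,0],"yaw":-0.08,"jaw":1}
    - {"slide":[0,0,0],"yaw":-0.08,"jaw":1}

```text
t: 10.38
tcp_pos: [0.5356, -0.0184, 0.1139]
ee_rot: [-2.119, -2.318, 0.001]
ft_force: [-5.2, 2.9, 1.6]
width: 0.157
grip_force: 50.1
```

Run:
```python
from m import *
delta(.5353,-.0186,.1141,1.418);s=arm.state();print(s['ft_torque'])
```

```text
slide [-0.0001 -0.0003 -0.0002] yaw 0.2424 now [ 0.5356 -0.0184  0.1139] 1.6604 w 0.157 F [-5.2  2.9  1.6] t 10.375
[ 0.7410855   0.98961181 -0.43678845]
```

The moment jumped to 0.44 N m, so the lock is at its end stop. I back off and lift.

>>> carry_out:
  deltas:
    - {"slide":[0,0,0],"yaw":0.06,"jaw":1}
    - {"slide":[0,0,0],"yaw":0.12,"jaw":1}
    - {"slide":[0,0,0],"yaw":0.12,"jaw":1}
    - {"slide":[0,0,-0.01],"yaw":0.12,"jaw":1}
    - {"slide":[0,0,-0.03],"yaw":0.12,"jaw":1}
    - {"slide":[0,0,-0.07],"yaw":0.12,"jaw":1}
    - {"slide":[0,0,-0.09],"yaw":0.12,"jaw":1}
    - {"slide":[0,0,-0.09],"yaw":0.12,"jaw":1}

```text
t: 11.38
tcp_pos: [0.5367, -0.0188, 0.2058]
ee_rot: [2.251, 2.187, 0.004]
ft_force: [0.0, 1.3, 0.0]
width: 0.158
grip_force: 50.0
```

Run:
```python
from h import *
delta(.525,-.11,.205,0)
```

```text
slide [-0.0915 -0.0091  0.0008] yaw 1.5422 now [ 0.5367 -0.0188  0.2058] 1.5422 w 0.158 F [0.  1.3 0. ] t 11.375
```

>>> carry_out:
  deltas:
    - {"slide":[-0.005,-0.01,0],"yaw":0.18,"jaw":1}
    - {"slide":[-0.01,-0.02,0],"yaw":0.36,"jaw":1}
    - {"slide":[-0.015,-0.03,0],"yaw":0.54,"jaw":1}
    - {"slide":[-0.02,-0.04,0],"yaw":0.72,"jaw":1}
    - {"slide":[-0.028,-0.045,0],"yaw":0.9,"jaw":1}
    - {"slide":[-0.028,-0.045,0],"yaw":1.08,"jaw":1}
    - {"slide":[-0.028,-0.045,0],"yaw":1.26,"jaw":1}
    - {"slide":[-0.028,-0.045,0],"yaw":1.44,"jaw":1}
    - {"slide":[-0.028,-0.045,0],"yaw":1.62,"jaw":1}
    - {"slide":[-0.028,-0.045,0],"yaw":1.666,"jaw":1}

```text
t: 12.62
tcp_pos: [0.4899, -0.0453, 0.203]
ee_rot: [3.135, -0.2, -0.002]
ft_force: [0.2, 0.4, -0.5]
width: 0.16
grip_force: 50.0
```

>>> carry_out:
  deltas:
    - {"slide":[0,0,0],"yaw":0,"jaw":1}
    - {"slide":[0,0,0],"yaw":0,"jaw":1}
    - {"slide":[0,0,0],"yaw":0,"jaw":1}

```text
t: 13.0
tcp_pos: [0.4901, -0.0452, 0.2038]
ee_rot: [3.136, -0.194, -0.0]
ft_force: [-0.2, -0.2, -0.6]
width: 0.156
grip_force: 50.0
```

Run:
```python
from m import *
w=cam('wrist','w4.png');v=cv2.cvtColor(w['img'],cv2.COLOR_BGR2HSV)[:,:,2].astype(float)
c=proj(w,(.5353,-.0186,.09)).round().astype(int);print(c);P=[]
for x in range(c[0]-20,c[0]+21,4):
    y=np.arange(c[1]-15,c[1]+16);d=np.clip(200-v[y,x],0,None);d[d<40]=0;P.append((x,d@y/max(d.sum(),1)))
P=np.array(P);print(P.round(1).tolist());P=P[2:-2];Q=np.array([onz(w,p,.085)[:2] for p in P])
print('slot tilt from y',np.polyfit(Q[:,1],Q[:,0],1),'want tan(.153)=.154')
h=cv2.cvtColor(w['img'],cv2.COLOR_BGR2HSV)
ym=cv2.inRange(h,(19,130,190),(34,255,255));n,l,s,ce=cv2.connectedComponentsWithStats(ym)
i=max(range(1,n),key=lambda i:s[i,4]);k=cv2.findContours((l==i).astype(np.uint8),0,1)[0][0];print('handle top px',cv2.minAreaRect(k))
ref=cv2.imread('pics/w3.png');ym=cv2.inRange(cv2.cvtColor(ref,cv2.COLOR_BGR2HSV),(19,130,190),(34,255,255));n,l,s,ce=cv2.connectedComponentsWithStats(ym)
i=max(range(1,n),key=lambda i:s[i,4]);k=cv2.findContours((l==i).astype(np.uint8),0,1)[0][0];print('before',cv2.minAreaRect(k))
delta(.5145,-.2993,.205,-.124)
```

```text
[235 156]
[[215.0, 155.5], [219.0, 155.5], [223.0, 155.6], [227.0, 155.6], [231.0, 155.7], [235.0, 155.7], [239.0, 155.7], [243.0, 156.3], [247.0, 156.3], [251.0, 156.4], [255.0, 156.5]]
slot tilt from y [0.16047551 0.53812076] want tan(.153)=.154
handle top px ((274.5, 294.5), (73.0, 31.0), 90.0)
before ((274.5, 294.5), (73.0, 31.0), 90.0)
slide [ 0.0555  0.2491 -0.0012] yaw 0.0004 now [ 0.4901 -0.0452  0.2038] -0.1236 w 0.155 F [-0.1 -0.9  0.1] t 13.05
```

View pics/w4.png

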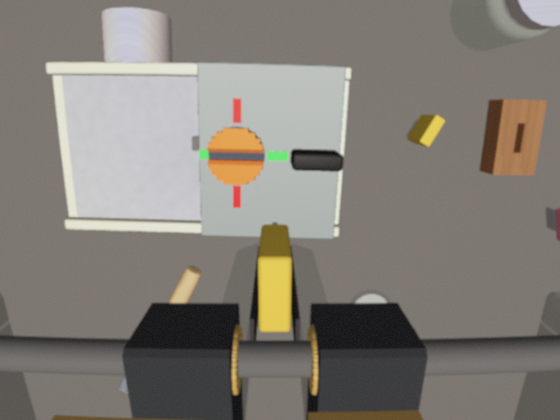

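The slot lines up with the green marks at (203,155)/(277,156), and the key has not slipped in the grip. I return the key to the stand first, since the gripper is needed for the cover.

>>> carry_out:
  deltas:
    - {"slide":[0.01,0.05,0],"yaw":0,"jaw":1}
    - {"slide":[0.02,0.1,0],"yaw":0,"jaw":1}
    - {"slide":[0.035,0.15,0],"yaw":0,"jaw":1}
    - {"slide":[0.045,0.2,0],"yaw":0,"jaw":1}
    - {"slide":[0.0555,0.24,0],"yaw":0,"jaw":1}
    - {"slide":[0.0555,0.249,0],"yaw":0,"jaw":1}
    - {"slide":[0.0555,0.249,0.05],"yaw":0,"jaw":1}
    - {"slide":[0.0555,0.249,0.1],"yaw":0,"jaw":1}
    - {"slide":[0.0555,0.249,0.13],"yaw":0,"jaw":1}
    - {"slide":[0.0555,0.249,0.13],"yaw":0,"jaw":1}

```text
t: 14.3
tcp_pos: [0.5135, -0.2979, 0.0722]
ee_rot: [-3.134, 0.193, 0.005]
ft_force: [0.2, -0.5, 0.2]
width: 0.157
grip_force: 50.0
```

Run:
```python
from h import *
delta(.5145,-.2993,.0354,-.124)
w=cv2.imread('pics/w4.png')
```

```text
slide [0.0013 0.0014 0.0368] yaw 0.0007 now [ 0.5135 -0.2979  0.0722] -0.1233 w 0.157 F [ 0.2 -0.5  0.2] t 14.3
```

>>> carry_out:
  deltas:
    - {"slide":[0,0,0],"yaw":0,"jaw":1}
    - {"slide":[0,0,0],"yaw":0,"jaw":1}
    - {"slide":[0,0,0],"yaw":0,"jaw":1}

```text
t: 14.68
tcp_pos: [0.5147, -0.2993, 0.075]
ee_rot: [3.135, -0.195, 0.002]
ft_force: [-0.1, -0.1, -0.2]
width: 0.159
grip_force: 50.0
```

Run:
```python
from h import *
delta(.5145,-.2993,.0354,-.124)
```

```text
slide [-0.0003 -0.      0.0396] yaw -0.0001 now [ 0.5147 -0.2993  0.075 ] -0.1241 w 0.159 F [-0.1 -0.1 -0.2] t 14.675
```

>>> carry_out:
  deltas:
    - {"slide":[0,0,0.01],"yaw":0,"jaw":1}
    - {"slide":[0,0,0.018],"yaw":0,"jaw":1}
    - {"slide":[0,0,0.024],"yaw":0,"jaw":1}
    - {"slide":[0,0,0.03],"yaw":0,"jaw":1}
    - {"slide":[0,0,0.035],"yaw":0,"jaw":1}
    - {"slide":[0,0,0.038],"yaw":0,"jaw":1}
    - {"slide":[0,0,0.0385],"yaw":0,"jaw":1}
    - {"slide":[0,0,0.0385],"yaw":0,"jaw":1}

```text
t: 15.68
tcp_pos: [0.5144, -0.2992, 0.0356]
ee_rot: [3.135, -0.195, 0.0]
ft_force: [-0.8, -0.2, -1.0]
width: 0.156
grip_force: 50.0
```

Seated with no side force. I release and rise.

>>> carry_out:
  deltas:
    - {"slide":[0,0,0],"yaw":0,"jaw":0.6}
    - {"slide":[0,0,0],"yaw":0,"jaw":0.2}
    - {"slide":[0,0,0],"yaw":0,"jaw":0}
    - {"slide":[0,0,0],"yaw":0,"jaw":0}
    - {"slide":[0,0,0],"yaw":0,"jaw":0}
    - {"slide":[0,0,-0.03],"yaw":0,"jaw":0}
    - {"slide":[0,0,-0.08],"yaw":0,"jaw":0}
    - {"slide":[0,0,-0.13],"yaw":0,"jaw":0}
    - {"slide":[0,0,-0.17],"yaw":0,"jaw":0}
    - {"slide":[0,0,-0.17],"yaw":0,"jaw":0}

```text
t: 16.92
tcp_pos: [0.5153, -0.2998, 0.2087]
ee_rot: [3.133, -0.195, 0.008]
ft_force: [-0.0, 0.2, 0.3]
width: 0.503
grip_force: 0.0
```

>>> carry_out:
  deltas:
    - {"slide":[0,0,0],"yaw":0,"jaw":0}
    - {"slide":[0,0,0],"yaw":0,"jaw":0}

```text
t: 17.18
tcp_pos: [0.514, -0.2989, 0.2039]
ee_rot: [-3.134, 0.195, 0.003]
ft_force: [-0.2, 0.4, 0.3]
width: 0.499
grip_force: 0.0
```

```bash
cat > k.py <<'E'
from h import *
def key():
    w=cam('wrist');h=cv2.cvtColor(w['img'],cv2.COLOR_BGR2HSV)
    ym=cv2.inRange(h,(19,130,190),(34,255,255));p=proj(w,(.5135,-.3,.074))
    for c in cv2.findContours(ym,0,1)[0]:
        if cv2.contourArea(c)>100: print('key px',cv2.boundingRect(c),cv2.minAreaRect(np.array([onz(w,q[0],.074)[:2]*1000 for q in c],np.float32)))
E
python3 - <<'E'
from k import *
key();delta(.49,-.06,.205,-.153)
E
```

```text
key px (266, 180, 18, 42) ((513.4605712890625, -299.221923828125), (15.250744819641113, 37.968421936035156), 83.22496032714844)
key px (158, 174, 21, 28) ((537.1776123046875, -206.23170471191406), (10.111469268798828, 25.705602645874023), 54.442832946777344)
slide [-0.0535 -0.2341 -0.0005] yaw 0.0288 now [ 0.5141 -0.299   0.2041] -0.1242 w 0.501 F [ 0.1  1.  -0.5] t 17.225
```

The key is standing back in its seat. On to the cover grip.

>>> carry_out:
  deltas:
    - {"slide":[0,-0.03,0],"yaw":-0.16,"jaw":0}
    - {"slide":[-0.005,-0.06,0],"yaw":-0.32,"jaw":0}
    - {"slide":[-0.008,-0.09,0],"yaw":-0.48,"jaw":0}
    - {"slide":[-0.012,-0.12,0],"yaw":-0.64,"jaw":0}
    - {"slide":[-0.016,-0.15,0],"yaw":-0.8,"jaw":0}
    - {"slide":[-0.016,-0.17,0],"yaw":-0.96,"jaw":0}
    - {"slide":[-0.016,-0.17,0],"yaw":-1.12,"jaw":0}
    - {"slide":[-0.016,-0.17,0],"yaw":-1.28,"jaw":0}
    - {"slide":[-0.016,-0.17,0],"yaw":-1.44,"jaw":0}
    - {"slide":[-0.016,-0.17,0],"yaw":-1.542,"jaw":0}

```text
t: 18.48
tcp_pos: [0.5193, -0.1284, 0.2047]
ee_rot: [-2.38, -2.049, 0.001]
ft_force: [0.3, -0.5, -0.7]
width: 0.501
grip_force: 0.0
```

>>> carry_out:
  deltas:
    - {"slide":[0,0,0],"yaw":0,"jaw":0}
    - {"slide":[0,0,0],"yaw":0,"jaw":0}
    - {"slide":[0,0,0],"yaw":0,"jaw":0}

```text
t: 18.85
tcp_pos: [0.5196, -0.1285, 0.2053]
ee_rot: [-2.386, -2.043, 0.0]
ft_force: [-1.1, 0.3, -0.5]
width: 0.5
grip_force: 0.0
```

Run:
```python
from h import *
w=cam('wrist','w5.png');h=cv2.cvtColor(w['img'],cv2.COLOR_BGR2HSV)
e=(.5252,-.0838)
p=proj(w,(*e,.11)).round().astype(int);print(p)
m=(h[:,:,2]<75).astype(np.uint8)*255;m[p[1]+60:]=0
n,l,s,ce=cv2.connectedComponentsWithStats(m)
for i in range(1,n):
    if s[i,4]>150 and np.hypot(*(ce[i]-p))<70:
        print(s[i],ce[i]);c=cv2.findContours((l==i).astype(np.uint8),0,1)[0][0]
        for z in(.11,.076):print(z,cv2.minAreaRect(np.array([onz(w,q[0],z)[:2]*1000 for q in c],np.float32)))
print(h[p[1],p[0]-25:p[0]+26:2,2],[proj(w,(e[0]+a,e[1],.11)).round(0).tolist() for a in(-.007,.007)])
for n in('scene','side'):
    c=cam(n);hh=cv2.cvtColor(c['img'],cv2.COLOR_BGR2HSV);q=proj(c,(*e,.1)).round().astype(int)
    mm=(hh[:,:,2]<45).astype(np.uint8)
    k,l,s,ce=cv2.connectedComponentsWithStats(mm)
    print(n,q,[(s[i].tolist(),ce[i].round(1).tolist(),onz(c,ce[i],.095).round(4).tolist()) for i in range(1,k) if s[i,4]>30 and np.hypot(*(ce[i]-q))<25])
    b=cv2.inRange(hh,(105,150,60),(125,255,255));k,l,s,ce=cv2.connectedComponentsWithStats(b)
    print([(s[i].tolist(),onz(c,ce[i],.1).round(3).tolist()) for i in range(1,k) if s[i,4]>150])
delta(*e,.205,1.418)
```

```text
[273 155]
[266 128  15  51 314] [272.14012739 156.55732484]
0.11 ((525.0936889648438, -82.7032241821289), (38.33893585205078, 10.930389404296875), 81.12872314453125)
0.076 ((524.3511962890625, -86.58423614501953), (43.09541702270508, 12.286426544189453), 81.12915802001953)
[205 207 206 206 206 206 207 206 169  58  72  78  81  81  81  79  67 150
 206 207 207 207 206 207 207 207] [[264.0, 156.0], [282.0, 153.0]]
scene [264 204] [([256, 199, 17, 16, 225], [263.8, 206.1], [0.5269, -0.0842, 0.095])]
[([21, 34, 44, 67, 1844], [-0.737, -0.441, 0.1]), ([388, 146, 26, 29, 525], [0.487, 0.338, 0.1]), ([466, 152, 91, 47, 2194], [0.659, 0.547, 0.1]), ([96, 347, 37, 37, 317], [0.829, -0.465, 0.1]), ([138, 353, 29, 40, 370], [0.87, -0.421, 0.1])]
side [281 219] [([279, 210, 6, 22, 106], [281.9, 220.5], [0.5267, -0.0842, 0.095])]
[([223, 75, 41, 26, 602], [0.52, 0.525, 0.1]), ([231, 103, 23, 19, 177], [0.498, 0.377, 0.1]), ([458, 360, 41, 33, 339], [0.752, -0.486, 0.1])]
slide [ 0.0451 -0.0013  0.0004] yaw -0.0008 now [ 0.5196 -0.1285  0.2054] 1.4172 w 0.498 F [ 0.2 -0.5 -0.1] t 19.0
```

>>> carry_out:
  deltas:
    - {"slide":[0.04,-0.001,0],"yaw":0,"jaw":0}
    - {"slide":[0.045,-0.001,0.03],"yaw":0,"jaw":0}
    - {"slide":[0.045,-0.001,0.07],"yaw":0,"jaw":0}
    - {"slide":[0.045,-0.001,0.105],"yaw":0,"jaw":0}
    - {"slide":[0.045,-0.001,0.12],"yaw":0,"jaw":0}
    - {"slide":[0.045,-0.001,0.12],"yaw":0,"jaw":0}
    - {"slide":[0.045,-0.001,0.12],"yaw":0,"jaw":1}
    - {"slide":[0.045,-0.001,0.12],"yaw":0,"jaw":1}
    - {"slide":[0.045,-0.001,0.12],"yaw":0,"jaw":1}
    - {"slide":[0.045,-0.001,0.12],"yaw":0,"jaw":1}
  newtons: 25

```text
t: 20.25
tcp_pos: [0.5256, -0.0839, 0.0858]
ee_rot: [2.384, 2.045, 0.001]
ft_force: [-1.8, -0.4, 2.5]
width: 0.15
grip_force: 25.0
```

>>> carry_out:
  deltas:
    - {"slide":[0,0,0],"yaw":0,"jaw":1}
    - {"slide":[0,0,0],"yaw":0,"jaw":1}
    - {"slide":[0,0,0],"yaw":0,"jaw":1}

```text
t: 20.62
tcp_pos: [0.5256, -0.0839, 0.0858]
ee_rot: [2.384, 2.045, 0.0]
ft_force: [-1.7, 0.1, 5.3]
width: 0.15
grip_force: 25.0
```

Run:
```python
from h import *
delta(.5255+.0152,-.084+.0988,.084,1.418)
```

```text
slide [ 0.0999 -0.0001  0.0018] yaw -0.0002 now [ 0.5256 -0.0839  0.0858] 1.4178 w 0.15 F [-1.7  0.1  5.3] t 20.625
```

Gripped. I slide the cover along tool x.

>>> carry_out:
  deltas:
    - {"slide":[0.01,0,0],"yaw":0,"jaw":1}
    - {"slide":[0.025,0,0],"yaw":0,"jaw":1}
    - {"slide":[0.04,0,0],"yaw":0,"jaw":1}
    - {"slide":[0.055,0,0],"yaw":0,"jaw":1}
    - {"slide":[0.07,0,0],"yaw":0,"jaw":1}
    - {"slide":[0.082,0,0],"yaw":0,"jaw":1}
    - {"slide":[0.092,0,0],"yaw":0,"jaw":1}
    - {"slide":[0.097,0,0],"yaw":0,"jaw":1}
    - {"slide":[0.097,0,0],"yaw":0,"jaw":1}
    - {"slide":[0.097,0,0],"yaw":0,"jaw":1}

```text
t: 21.88
tcp_pos: [0.5403, 0.0124, 0.0858]
ee_rot: [-2.384, -2.045, -0.001]
ft_force: [-2.0, 2.6, 6.7]
width: 0.145
grip_force: 25.0
```

>>> carry_out:
  deltas:
    - {"slide":[0.002,0,0],"yaw":0,"jaw":1}
    - {"slide":[0.004,0,0],"yaw":0,"jaw":1}
    - {"slide":[0.005,0,0],"yaw":0,"jaw":1}
    - {"slide":[0.005,0,0],"yaw":0,"jaw":1}

```text
t: 22.38
tcp_pos: [0.5407, 0.0151, 0.0858]
ee_rot: [2.384, 2.044, -0.004]
ft_force: [-6.0, -14.5, 8.5]
width: 0.145
grip_force: 25.0
```

Run:
```python
from h import *
delta(.5255+.0152,-.084+.0988,.084,1.418)
```

```text
slide [-0.0003  0.0001  0.0018] yaw -0.0005 now [0.5407 0.0151 0.0858] 1.4175 w 0.145 F [ -6.  -14.5   8.5] t 22.375
```

End stop felt (14.5 N). I relax, release and lift clear.

>>> carry_out:
  deltas:
    - {"slide":[-0.0012,0,0],"yaw":0,"jaw":1}
    - {"slide":[-0.0012,0,0],"yaw":0,"jaw":0.5}
    - {"slide":[-0.0012,0,0],"yaw":0,"jaw":0}
    - {"slide":[-0.0012,0,0],"yaw":0,"jaw":0}
    - {"slide":[-0.0012,0,0],"yaw":0,"jaw":0}
    - {"slide":[-0.0012,0,-0.02],"yaw":0,"jaw":0}
    - {"slide":[-0.0012,0,-0.07],"yaw":0,"jaw":0}
    - {"slide":[-0.0012,0,-0.12],"yaw":0,"jaw":0}
    - {"slide":[-0.045,0,-0.12],"yaw":0,"jaw":0}
    - {"slide":[-0.045,0,-0.12],"yaw":0,"jaw":0}

```text
t: 23.62
tcp_pos: [0.5339, -0.0292, 0.2059]
ee_rot: [2.386, 2.042, 0.001]
ft_force: [-0.6, 1.0, 0.1]
width: 0.502
grip_force: 0.0
```

>>> carry_out:
  deltas:
    - {"slide":[0,0,0],"yaw":0,"jaw":0}
    - {"slide":[0,0,0],"yaw":0,"jaw":0}
    - {"slide":[0,0,0],"yaw":0,"jaw":0}

```text
t: 24.0
tcp_pos: [0.5342, -0.027, 0.2053]
ee_rot: [-2.384, -2.046, 0.0]
ft_force: [0.2, 0.0, 1.0]
width: 0.503
grip_force: 0.0
```

Run:
```python
from h import *
w=cam('wrist');h=cv2.cvtColor(w['img'],cv2.COLOR_BGR2HSV)
p=proj(w,(.5407,.0149,.11))
n,l,s,ce=cv2.connectedComponentsWithStats((h[:,:,2]<75).astype(np.uint8))
for i in range(1,n):
    if s[i,4]>100 and np.hypot(*(ce[i]-p))<70:
        c=cv2.findContours((l==i).astype(np.uint8),0,1)[0][0];print('fin',s[i],cv2.minAreaRect(np.array([onz(w,q[0],.11)[:2]*1000 for q in c],np.float32)))
om=cv2.inRange(h,(5,150,120),(18,255,255));om=cv2.morphologyEx(om,cv2.MORPH_CLOSE,np.ones((15,15)));n,l,s,ce=cv2.connectedComponentsWithStats(om)
print('lock',[(s[i,4],(onz(w,ce[i],.09)*1000).round(1).tolist()) for i in range(1,n) if s[i,4]>500])
v=h[:,:,2].astype(float)
c=proj(w,(.5353+.0152,-.0186+.0988,.09)).round().astype(int);P=[]
for y in range(c[1]-15,c[1]+16,3):
    x=np.arange(c[0]-13,c[0]+14);d=np.clip(200-v[y,x],0,None);d[d<40]=0;P.append((d@x/max(d.sum(),1),y))
Q=np.array([onz(w,q,.085)[:2] for q in P[1:-1]]);print('slot dx/dy',np.polyfit(Q[:,1],Q[:,0],1)[0],np.array(P)[:,0].round(1))
S=cam('side');hh=cv2.cvtColor(S['img'],cv2.COLOR_BGR2HSV)
m=cv2.inRange(hh,(22,170,90),(32,255,255));n,l,s,ce=cv2.connectedComponentsWithStats(m);print('side yel',[(s[i].tolist(),ce[i].round(1).tolist()) for i in range(1,n) if s[i,4]>50])
b=cv2.imread('pics/b.png');d=cv2.absdiff(b,S['img']).max(2)
print('jar diff',d[265:330,340:385].mean(),'bottle diff',d[95:155,228:258].mean(),'bg',d[100:150,300:380].mean())
delta(0.45,-.1,.25,1.4)
```

```text
fin [267 131  16  51 496] ((540.402099609375, 16.371288299560547), (38.48497772216797, 11.731371879577637), 81.2490234375)
lock [(np.int32(2702), [550.2, 80.5, 90.0])]
slot dx/dy 0.15157851493158436 [274.5 274.5 274.5 274.5 274.5 274.5 274.5 274.5 274.6 274.6 274.6]
side yel [([290, 272, 13, 10, 73], [296.0, 275.9]), ([290, 281, 13, 8, 53], [295.9, 284.5]), ([287, 308, 21, 20, 313], [296.2, 315.9])]
jar diff 1.676923076923077 bottle diff 26.955 bg 20.83325
slide [-0.0847 -0.0721 -0.0446] yaw 0.0183 now [ 0.5342 -0.0272  0.2053] 1.4183 w 0.501 F [ 0.8 -0.7  0.2] t 24.1
```

```bash
python3 -c "
from h import *
print(job.close_job())"
```

```text
the job is handed in; nothing more can be done
None
```

The job is handed in: by measurement the lock slot lines up with the green marks, the cover is open 100 mm to its end stop, and the yellow key stands back in its stand; the jar is unmoved in the side view, and the arm never came near the softener bottle.

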